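# Uncouple a drawbar from its test ball and hold it up

### The arm

A 6-joint arm with a two-finger parallel gripper is mounted at the origin on a cart in front of the work surface, level with it; the furniture and walls round the work are solid. World frame = base frame: x ahead of the robot, y to its left, z up, the work surface at z = 0. Lengths are in m, angles in rad, forces in N, time in s.
With the tool pointing down it reaches from about 0.35 to 0.925 m from the base axis. Payload 6.4 kg.
Tool frame: the origin (TCP) lies between the finger pads, 19 mm behind the fingertips; this is the grasp point; z points along the fingers, y is the line along which they close (so a half turn about z gives the same grasp; the last joint's range is limited). The gripper opens to 94 mm and grips with 3 to 60 N. Pads are 16 mm wide; open, the fingers measure 119 mm over their backs; the gripper's body (75 mm by 177 mm) begins 78 mm behind the grasp point.
Start: joints at [-1.338, 0.245, 1.558, -0, 1.339, -0.174], TCP at [0.257, -0.597, 0.224] pointing down, gripper open.
Joint ranges: [-3.13, 3.13], [-1.02, 2.26], [0.13, 2.54], [-0.95, 4.09], [0.21, 2.88], [-2.74, 2.74]. Speed limits (rad/s): [2.57, 2.57, 3.14, 3.14, 3.14, 3.14].

### API

Orientations are given as a unit quaternion [x, y, z, w].
In Python, from workcell import manip gives the robot as it stands. The module is installed in compiled form; this text tells all that it offers.
- The arm moves only by the tool carry_out, never from a script. Its argument "deltas" is a list of rows, each an object with "delta_rot": the turn, a rotation vector about the world's x, y, z each as a share of 180 degrees, from -1 to 1, a list of three; "travel": the shift along the world's x, y, z each as a share of 100 cm, from -1 to 1, a list of three; "jaw": the closure, from -1 (fully open) to 1 (shut). In form: [{"delta_rot": [wx, wy, wz], "travel": [dx, dy, dz], "jaw": jaw}, ...]. A call has 1 to 5 rows; each row is the pose to reach, as a shift and turn from the pose commanded when the call began, turning the shorter way round; what a row does not reach only later rows make up. A row lasts 1/8 s, in which the tool goes at most 62.5 mm and 10.7 degrees, less where a joint would pass 70% of its speed; a pose out of reach is approached as far as the arm can. A call with a number of a shift or a turn outside -1 to 1 is refused whole. A call with a gripper value outside its range is refused whole. The fingers move at their own pace and stop on an object; "squeeze" is the grip in N (left out, the last holds). Time passes only in rows, so rows that repeat a pose let the fingers close. It gives the time, the measured TCP pose, the force, the opening and the grip force at its end, in the units of the state.
- manip.get_obs(): the state, without advancing time (a new reading comes with each control period).
- manip.get_image(name): name is "scene" or "top" or "wrist"; returns the picture (420x560x3 uint8, red, green, blue); there is no depth.
- manip.camera_model(name): a dict with "mtx" (3x3 intrinsics, pixels), "R" (3x3) and "t" (3): a world point X has camera coordinates R X + t. Camera axes: x right, y down, z forward; pixel columns grow to the right and rows downward; lengths in m; the calibration is good to about 2 mm. A picture is of the moment at which its call begins: read the wrist's pose just before it. camera_model takes no time and is no camera call; for the wrist camera it gives the pose at the moment of the call.
- manip.job_done(): hands the job in; it is judged then, once.
The state is a dict: "clock": time; "joint_positions": joint angles; "joint_vel": joint speeds; "joint_torque": joint torques, N m; "ee_pos": TCP position; "eef_rot": TCP orientation; "force": force on the tool from outside, world axes, zero at the start; "ft_torque": the same for the moment, N m; "finger_gap": opening from 0.0 (shut) to 1.0 (fully open); "finger_force": force on a finger pad.
Only numpy, scipy, OpenCV 4.12 (cv2) and the standard library are available. Lean on these libraries where they do the work, as an engineer would, in place of code of your own. Each camera call takes 0.05 s, during which the arm holds its last target. There are 200 camera calls.

### The job

The drawbar just welded up is coupled on the ball of the hitch stand. Press the lock lever on its side down until the spring catch holds it and take your hand off it, then take the latch loop, pull it sideways out against its spring as far as it goes, and with it pulled lift the drawbar by the loop until the whole coupler stands clear above the top of the ball. Finish while still gripping the loop and holding the drawbar still and raised there, with the lever still caught down, and leave everything else on the table where it is.

Things in the scene. Friction and masses are not known exactly. Their poses are not given: they have to be found in the camera images.
- hitch_stand: steel stand fixed to the table: base plate 90 mm (x) by 370 mm (y), 10 mm thick; origin on the table at the plate's middle. The drawbar, a 40 mm square tube (top 125 mm above the table), lies along the stand's own y: ball at [0, -0.130, 0.105], pivot at [0, 0.150, 0.105]. Loop and lever are on its -x side, facing the robot. The coupler head over the ball is a dome 65 mm across, 143 mm high
- ball_top (a point): top of the 50 mm tow ball, 130 mm above the table, at the stand's -y end
- pivot (a point): middle of the drawbar's pivot pin (axis along the stand's x), 105 mm above the table, 280 mm from the ball's centre, at the stand's +y end
- coupler (a point): middle of the coupler's socket, on the drawbar: at the ball's centre while coupled, rises with the drawbar; the coupler's lowest parts are 34 mm below it, so it is clear above the ball when the drawbar stands at 0.21 rad or more
- latch_loop (a point): middle of the top bar of the latch's loop, an upright bent rod 12 mm thick; the bar runs along the stand's y (44 mm straight between the bends), the crosshead's top is 30 mm below its centre, it is 137 mm above the table at rest. Grip it from above, closing across the stand's x; the coupler dome begins 41 mm behind it. It moves with latch and drawbar
- latch (a joint): slide latch on the drawbar, a fork under the ball: 0 = sprung home; pulled along the stand's -x it stops at 0.028 m and frees the ball from 0.024. The spring pulls back with 4 N at 0, 9 N at 0.028. It slides no more than 3 mm while the lock lever is up; the drawbar cannot rise while the fork is under the ball
- lever_pad (a point): middle of the top of the lock lever's press pad, 40 mm (x) by 30 mm (y), beside the tube on the robot's side, 12 mm from it. At rest it is tilted 0.3 rad and stands about 142 mm above the table; caught about 118 mm, at the stop about 112 mm
- lock_lever (a joint): lock lever on the drawbar's side, a rocker hinged along the stand's x: 0 = pad up, locked; grows as the pad is pressed down. The spring catch snaps over its tail at about 0.31 and then holds it at about 0.29; hard stop at 0.37. Pressing takes 3 to 10 N on the pad
- drawbar (a joint): drawbar's hinge at the pivot: 0 = down on the ball, grows as the coupler end rises (rad), stop at 0.5. 5 to 10 N at the loop lifts it; let go, it falls. Raised by an angle a, the loop moves on an arc about the pivot in the stand's y-z plane and tilts by a
- nut: loose hexagon nut, 30x35x16 mm, lying on the stand's base plate beneath the drawbar; leave alone
- block: steel jig block with two holes, 50x90x28 mm, lying on the table behind the stand; leave alone
- hammer: ball-pein hammer with an ash handle, 112x300x26 mm, lying along the table's front edge, under the latch loop; leave alone
- tape: tape measure, 62x75x35 mm, on the table between the stand's left end and the tool box; leave alone
- tin: paste tin with a press lid, 71 mm across and 102 mm tall, standing right of the stand, behind the vice; leave alone
- offcut: square tube offcut, 140x40x40 mm, lying at the table's left front; leave alone
- weld_magnet: triangular welding magnet, 85x85x16 mm, at the right behind the vice; leave alone

How it is judged:
On the way, in this order (a step that is already met when the one before it is completed fails the run):
1. the lock lever is down, held by its catch with the fingers off it (value of joint lock_lever above 0.26 rad and contact force between each of the arm, the fingers and lock_lever below 0.3 N), for 0.3 s.
2. the latch is pulled out clear of the ball by its loop, the drawbar still down (value of joint latch above 0.023 m and value of joint drawbar below 0.05 rad and contact force between the fingers and latch above 1 N), for 0.1 s.
At the end, for the whole second after the job is handed in: The drawbar is held still (under 0.05 rad/s) at 0.21 rad or more, the whole coupler above the ball, by fingers gripping the latch loop (over 2 N, tool point within 40 mm of its bar); the lock lever stays caught down (over 0.26 rad) and untouched, and no other thing props the drawbar (value of joint drawbar above 0.21 rad and velocity of joint drawbar between -0.05 and 0.05 rad/s and contact force between the fingers and latch above 2 N and distance between the grasp point and latch_loop below 0.04 m and value of joint lock_lever above 0.26 rad and contact force between the fingers and lock_lever below 0.3 N and contact force between drawbar and nut below 0.3 N and contact force between drawbar and block below 0.3 N and contact force between drawbar and hammer below 0.3 N and contact force between drawbar and tape below 0.3 N and contact force between drawbar and tin below 0.3 N and contact force between drawbar and offcut below 0.3 N and contact force between drawbar and weld_magnet below 0.3 N); the arm keeps its last pose, push and grip.
It fails at once if a thing that lies about was moved by more than 25 mm (distance of any of nut, block, hammer, tape, tin, offcut, weld_magnet from where it was at the start of the episode above 0.025 m).
It also fails if it takes over 48 s, if anything falls off the work surface, if the arm or the gripper's body presses on something with over 40 N, if the wrist force passes 120 N, or if a joint passes its speed limit or range.

## Working session

There is one attempt and no reset: what is moved stays moved. The work goes in short steps, Python scripts to look and compute and a tool call to move; the robot and the scene stay as the last step left them, time stands still between calls to the robot, and variables do not carry over. Pictures are saved under pics/ and viewed, at most 10 in all, crops included, and the job is handed in when it is done.

Besides the shell and the picture viewer there is one more tool, called after "Request:" as name(argument=value, ...) on one line, values as JSON. carry_out: Moves the arm, as the interface text tells. Shift numbers are shares of 100 cm and turn numbers shares of 180 degrees, none past 1 either way. Its arguments: {"type":"object","properties":{"deltas":{"type":"array"},"squeeze":{"type":"number"}},"required":["deltas"]}

```bash
mkdir -p pics
python3 - <<'E'
from workcell import manip
import cv2
o=manip.get_obs()
for k,v in o.items(): print(k,v)
for n in("scene","top"):
    cv2.imwrite(f"pics/{n}0.png",manip.get_image(n)[:,:,::-1]); c=manip.camera_model(n);print(n,c)
E
```

```text
clock 0.0
joint_positions [-1.33807678e+00  2.45790108e-01  1.55900942e+00 -2.34767483e-05
  1.33867914e+00 -1.74076731e-01]
joint_vel [-0.00079065  0.00177596  0.00134383  0.00062477  0.00086509  0.00124632]
joint_torque [ 5.16550608e-04 -4.15832341e+01 -3.14600873e+01  6.85163727e-02
  3.32915888e-02 -1.32222231e-04]
ee_pos [ 0.25706679 -0.59639324  0.22316312]
eef_rot [ 9.79384832e-01  2.02001144e-01 -3.90624254e-05 -9.42266405e-04]
force [ 0.84908908 -0.35306826 -0.70505456]
ft_torque [0.00995475 0.0151922  0.00861589]
finger_force 0.0
finger_gap 1.0019513426447657
scene {'mtx': array([[545.57471248,   0.        , 277.19549732],
       [  0.        , 545.57471248, 206.65182559],
       [  0.        ,   0.        ,   1.        ]]), 'R': array([[-0.42613381, -0.90463724,  0.00643749],
       [-0.65079929,  0.30160388, -0.69677499],
       [ 0.62838703, -0.3011089 , -0.71726088]]), 't': array([0.25829417, 0.43260578, 1.16041347])}
top {'mtx': array([[544.38527567,   0.        , 283.52004312],
       [  0.        , 544.38527567, 220.32965067],
       [  0.        ,   0.        ,   1.        ]]), 'R': array([[ 0.02754053, -0.99954847,  0.01201594],
       [-0.99375014, -0.02867764, -0.10788076],
       [ 0.10817664, -0.00896974, -0.99409122]]), 't': array([-0.00719387,  0.54588628,  1.64942708])}
```

View pics/scene0.png

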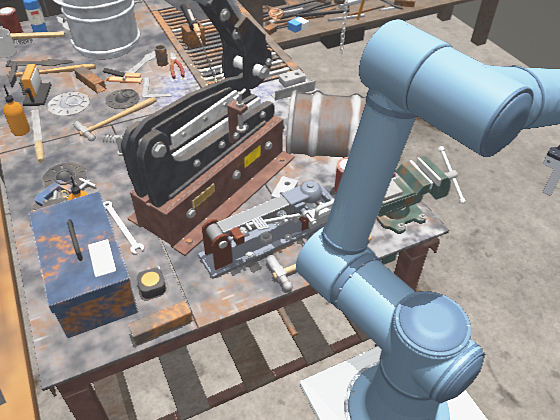

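View pics/top0.png

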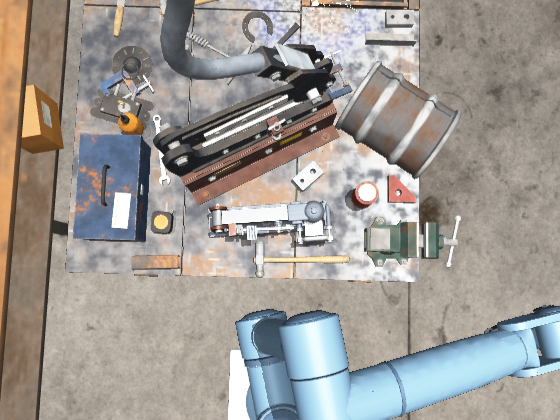

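The top view shows the stand with its pivot at about (215,220) and the dome at about (315,211). The loop is on the near side at about (325,235) and the hammer lies at row 260. I'll enlarge that area next.

Run:
```python
import cv2
a=cv2.imread("pics/top0.png")[190:280,200:345]
cv2.imwrite("pics/c1.png",cv2.resize(a,None,fx=5.5,fy=5.5,interpolation=cv2.INTER_CUBIC))
a=cv2.imread("pics/scene0.png")[165:285,195:345]
cv2.imwrite("pics/c2.png",cv2.resize(a,None,fx=5,fy=5,interpolation=cv2.INTER_CUBIC))
```

```text
(no output)
```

View pics/c1.png

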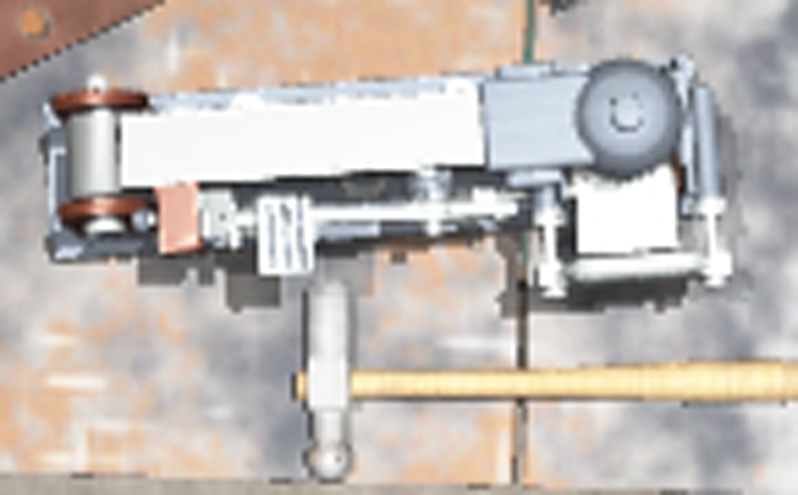

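View pics/c2.png

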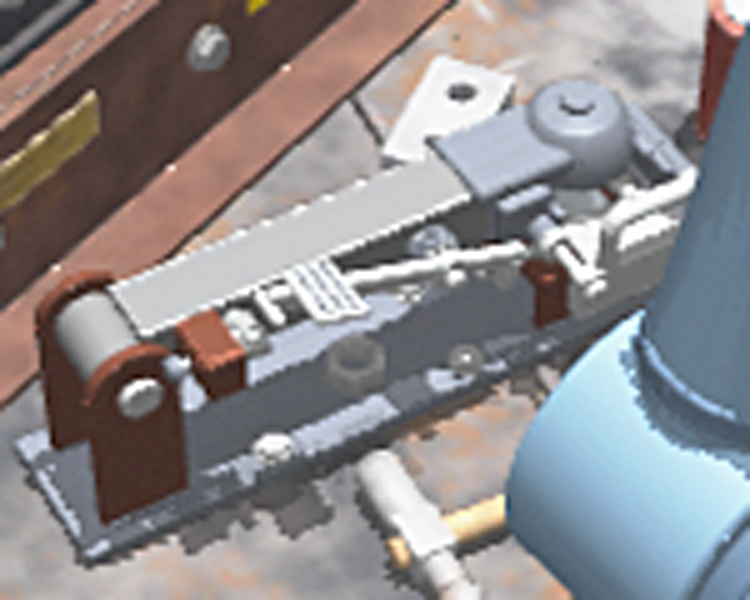

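The top crop shows the dome top at about (627,112), the pivot at about (95,160), the ribbed pad at about (286,236) and a bar at about (632,267). The scene crop agrees on the pad, but the arm hides the loop.

```bash
cat > h.py <<'E'
from workcell import manip
import numpy as np, cv2
def ray(c,uv,z):
    d=c["R"].T@np.linalg.inv(c["mtx"])@[*uv,1]; o=-c["R"].T@c["t"]
    return o+d*(z-o[2])/d[2]
def proj(c,X):
    p=c["mtx"]@(c["R"]@np.asarray(X)+c["t"]); return p[:2]/p[2]
E
python3 - <<'E'
from h import *
c=manip.camera_model("top"); print("cam",-c["R"].T@c["t"])
P={}
for n,u,v,z in [("dome",627,112,.143),("pivot",97,160,.125),("pad",286,236,.142),("bar",632,267,.137),("tubeL",120,148,.125),("tubeR",482,122,.125),("baseNL",52,258,.01),("baseFL",45,105,.01),("hamhead",330,300,.02),("handle",600,382,.02)]:
    P[n]=ray(c,(200+(u+.5)/5.5-.5,190+(v+.5)/5.5-.5),z); print(n,P[n].round(4))
y=P["pivot"]-P["dome"]; print(np.linalg.norm(y[:2]), "psi",np.arctan2(-y[0],y[1]))
s=manip.camera_model("scene")
for n,u,v,z in [("dome",577,103,.143),("pad",328,290,.142)]:
    print(n,ray(s,(195+(u+.5)/5-.5,165+(v+.5)/5-.5),z).round(4))
E
```

```text
cam [0.36424322 0.02325905 1.69865805]
dome [ 0.5661 -0.0766  0.143 ]
pivot [0.5347 0.2017 0.125 ]
pad [0.4959 0.0998 0.142 ]
bar [ 0.4852 -0.0814  0.137 ]
tubeL [0.5415 0.1898 0.125 ]
tubeR [ 0.5609 -0.001   0.125 ]
baseNL [0.4908 0.2378 0.01  ]
baseFL [0.5777 0.2455 0.01  ]
hamhead [0.4709 0.0799 0.02  ]
handle [ 0.4293 -0.0727  0.02  ]
0.28003818747488296 psi 0.11220066824515698
dome [ 0.5638 -0.0744  0.143 ]
pad [0.4979 0.0982 0.142 ]
```

Request:
carry_out(deltas=[{"delta_rot":[0,0,0.04],"travel":[0.01,0.03,0.05],"jaw":-1},{"delta_rot":[0,0,0.08],"travel":[0.03,0.08,0.08],"jaw":-1},{"delta_rot":[0,0,0.12],"travel":[0.05,0.13,0.11],"jaw":-1},{"delta_rot":[0,0,0.16],"travel":[0.07,0.18,0.13],"jaw":-1},{"delta_rot":[0,0,0.2],"travel":[0.09,0.235,0.136],"jaw":-1}])

```text
clock: 0.72
ee_pos: [0.3478, -0.3607, 0.3616]
eef_rot: [0.868, 0.496, 0.0, 0.001]
force: [0.8, 0.7, 0.8]
finger_gap: 1.001
finger_force: 0.0
```

Request:
carry_out(deltas=[{"delta_rot":[0,0,0.04],"travel":[0.015,0.055,0],"jaw":-1},{"delta_rot":[0,0,0.08],"travel":[0.03,0.11,0],"jaw":-1},{"delta_rot":[0,0,0.12],"travel":[0.045,0.165,0],"jaw":-1},{"delta_rot":[0,0,0.16],"travel":[0.06,0.22,0],"jaw":-1},{"delta_rot":[0,0,0.204],"travel":[0.08,0.28,0],"jaw":-1}])

```text
clock: 1.35
ee_pos: [0.4269, -0.0809, 0.36]
eef_rot: [0.668, 0.744, 0.0, 0.0]
force: [0.3, -0.4, 0.1]
finger_gap: 0.999
finger_force: 0.0
```

Request:
carry_out(deltas=[{"delta_rot":[0,0,0],"travel":[0.02,0.04,0],"jaw":1},{"delta_rot":[0,0,0],"travel":[0.03,0.08,0],"jaw":1},{"delta_rot":[0,0,0],"travel":[0.03,0.08,0],"jaw":1}])

```text
clock: 1.72
ee_pos: [0.4569, -0.0007, 0.3598]
eef_rot: [0.667, 0.745, -0.0, -0.0]
force: [0.4, 0.3, -0.1]
finger_gap: 0.717
finger_force: 0.0
```

Run:
```python
from h import *
import pickle
o=manip.get_obs(); print(o["clock"],o["ee_pos"],o["eef_rot"],o["joint_positions"],o["force"],o["finger_gap"])
c=manip.camera_model("wrist"); im=manip.get_image("wrist")[:,:,::-1]
pickle.dump(c,open("w1.pkl","wb")); cv2.imwrite("pics/w1.png",im)
cv2.imwrite("pics/w1b.png",cv2.resize(im,(800,600),interpolation=cv2.INTER_CUBIC))
```

```text
1.725 [ 0.45692795 -0.00070674  0.35978521] [ 6.67270606e-01  7.44815199e-01 -2.20941128e-04 -4.55735887e-04] [-2.50556689e-01 -3.07643938e-01  1.85450889e+00  2.89417832e-05
  1.59574023e+00 -3.60275637e-01] [ 0.3704454   0.32555617 -0.13727861] 0.7174414253594072
```

View pics/w1b.png

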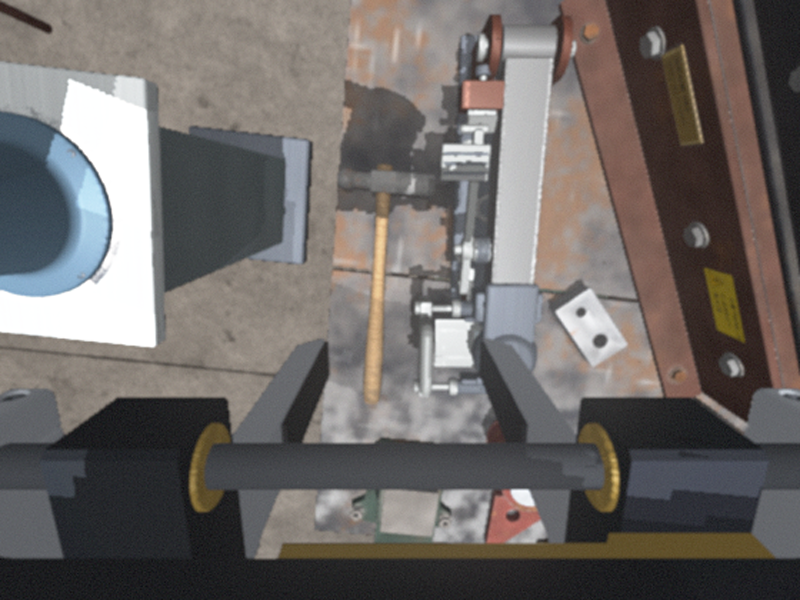

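The wrist view shows the pad centre at about (466,162), the loop bar at about (427,356) and the pivot drum at about (528,40). The hammer handle is at column 378, well clear of the loop.

Run:
```python
from h import *
import pickle
c=pickle.load(open("w1.pkl","rb")); print("cam",-c["R"].T@c["t"])
g=lambda u,v,z: ray(c,((u+.5)*.7-.5,(v+.5)*.7-.5),z)
for n,u,v,z in [("pad",466,162,.142),("bar",427,356,.137),("barbot",427,390,.137),("bartop",427,318,.137),("tubeT",528,62,.125),("tubeB",514,280,.125),("pivtop",528,40,.125)]:
    print(n,g(u,v,z).round(4))
t=manip.camera_model("top")
# triangulate
def tri(a,b):
    p1=t["mtx"]@np.c_[t["R"],t["t"]];p2=c["mtx"]@np.c_[c["R"],c["t"]]
    X=cv2.triangulatePoints(p1,p2,np.array(a,float),np.array(b,float))[:,0];return X[:3]/X[3]
cr=lambda u,v:(200+(u+.5)/5.5-.5,190+(v+.5)/5.5-.5)
w=lambda u,v:((u+.5)*.7-.5,(v+.5)*.7-.5)
print("pad",tri(cr(286,236),w(466,162)),"bar",tri(cr(632,267),w(427,356)))
a=cv2.imread("pics/w1.png")[95:290,270:400]
cv2.imwrite("pics/w1c.png",cv2.resize(a,None,fx=3,fy=3,interpolation=cv2.INTER_CUBIC))
```

```text
cam [0.44943234 0.07191929 0.52031406]
pad [0.4988 0.1    0.142 ]
bar [ 0.4884 -0.0787  0.137 ]
barbot [ 0.4929 -0.1139  0.137 ]
bartop [ 0.4837 -0.0411  0.137 ]
tubeT [0.5405 0.1855 0.125 ]
tubeB [0.5615 0.0015 0.125 ]
pivtop [0.5375 0.2016 0.125 ]
pad [0.49192107 0.09712044 0.19075896] bar [ 0.48661295 -0.08182163  0.129388  ]
```

View pics/w1c.png

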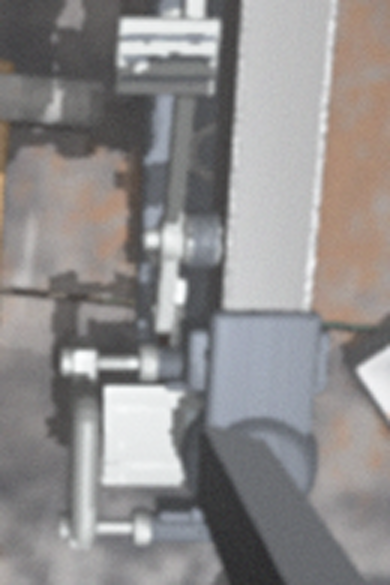

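Request:
carry_out(deltas=[{"delta_rot":[0,0,0],"travel":[0.02,0.05,-0.03],"jaw":1},{"delta_rot":[0,0,0],"travel":[0.041,0.101,-0.05],"jaw":1},{"delta_rot":[0,0,0],"travel":[0.041,0.101,-0.1],"jaw":1},{"delta_rot":[0,0,0],"travel":[0.041,0.101,-0.15],"jaw":1},{"delta_rot":[0,0,0],"travel":[0.041,0.101,-0.18],"jaw":1}], squeeze=10)

```text
clock: 2.4
ee_pos: [0.4965, 0.0969, 0.1772]
eef_rot: [0.67, 0.743, -0.001, -0.001]
force: [-0.1, -0.5, -0.0]
finger_gap: 0.141
finger_force: 0.0
```

Request:
carry_out(deltas=[{"delta_rot":[0,0,0],"travel":[0,0,-0.005],"jaw":1},{"delta_rot":[0,0,0],"travel":[0,0,-0.01],"jaw":1},{"delta_rot":[0,0,0],"travel":[0,0,-0.015],"jaw":1},{"delta_rot":[0,0,0],"travel":[0,0,-0.025],"jaw":1}])

```text
clock: 2.9
ee_pos: [0.4993, 0.0984, 0.1567]
eef_rot: [0.669, 0.743, 0.001, 0.001]
force: [0.2, 1.1, 3.3]
finger_gap: 0.002
finger_force: 1.3
```

Request:
carry_out(deltas=[{"delta_rot":[0,0,0],"travel":[0,0,-0.005],"jaw":1},{"delta_rot":[0,0,0],"travel":[0,0,-0.01],"jaw":1},{"delta_rot":[0,0,0],"travel":[0,0,-0.015],"jaw":1}])

```text
clock: 3.28
ee_pos: [0.4992, 0.0994, 0.1425]
eef_rot: [0.669, 0.743, 0.002, 0.0]
force: [-2.2, 5.9, 7.1]
finger_gap: 0.005
finger_force: 3.6
```

Request:
carry_out(deltas=[{"delta_rot":[0,0,0],"travel":[0,0,-0.003],"jaw":1},{"delta_rot":[0,0,0],"travel":[0,0,-0.006],"jaw":1},{"delta_rot":[0,0,0],"travel":[0,0,-0.008],"jaw":1},{"delta_rot":[0,0,0],"travel":[0,0,-0.008],"jaw":1}])

```text
clock: 3.78
ee_pos: [0.4985, 0.0987, 0.1326]
eef_rot: [0.669, 0.743, 0.001, 0.0]
force: [-0.1, 3.2, 4.7]
finger_gap: 0.008
finger_force: 2.6
```

Request:
carry_out(deltas=[{"delta_rot":[0,0,0],"travel":[0,0,-0.0015],"jaw":1},{"delta_rot":[0,0,0],"travel":[0,0,-0.003],"jaw":1}])

```text
clock: 4.03
ee_pos: [0.4987, 0.0988, 0.1311]
eef_rot: [0.669, 0.743, 0.001, 0.0]
force: [-6.0, 5.0, 18.7]
finger_gap: 0.007
finger_force: 9.2
```

Request:
carry_out(deltas=[{"delta_rot":[0,0,0],"travel":[0,0,0.02],"jaw":1},{"delta_rot":[0,0,0],"travel":[0,0,0.07],"jaw":1},{"delta_rot":[0,0,0],"travel":[-0.01,-0.03,0.12],"jaw":0.3},{"delta_rot":[0,0,0],"travel":[-0.02,-0.07,0.14],"jaw":0.2},{"delta_rot":[0,0,0],"travel":[-0.02,-0.07,0.14],"jaw":0.1}])

```text
clock: 4.65
ee_pos: [0.478, 0.0261, 0.2704]
eef_rot: [0.67, 0.742, -0.0, 0.001]
force: [-0.9, 0.8, -0.4]
finger_gap: 0.283
finger_force: 0.0
```

Run:
```python
from h import *
import pickle
o=manip.get_obs(); print(o["clock"],o["ee_pos"],o["eef_rot"],o["force"],o["finger_gap"])
c=manip.camera_model("wrist"); im=manip.get_image("wrist")[:,:,::-1]
pickle.dump(c,open("w2.pkl","wb")); cv2.imwrite("pics/w2.png",im)
cv2.imwrite("pics/w2b.png",cv2.resize(im,(800,600),interpolation=cv2.INTER_CUBIC))
```

```text
4.65 [0.4780443  0.02613091 0.27039951] [ 6.70253644e-01  7.42130799e-01 -9.92015338e-05  1.38546301e-03] [-0.85253098  0.80230761 -0.35225779] 0.28266991245919787
```

View pics/w2b.png

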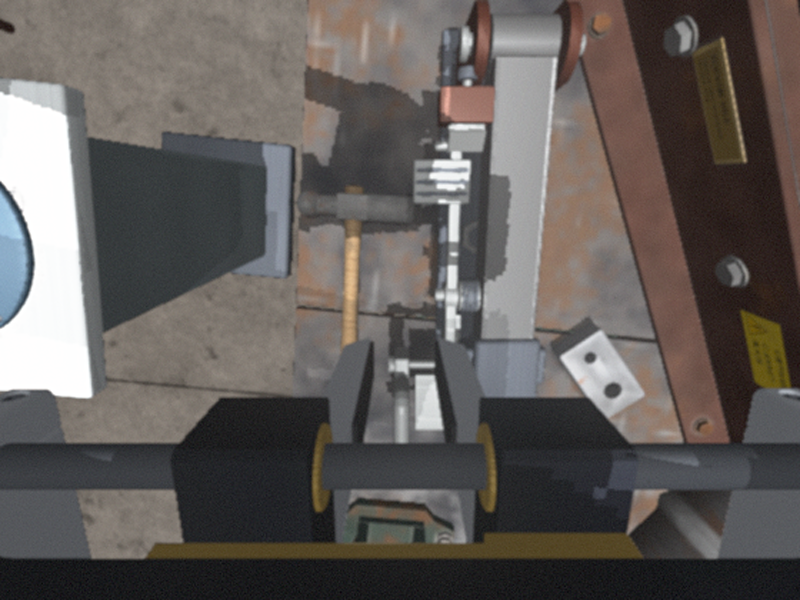

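The pad is flat and level at about (442,181), so the lever is caught. The loop bar is at about (402,408), between the fingertips.

Run:
```python
from h import *
import pickle
c=pickle.load(open("w2.pkl","rb"))
for n,u,v,z in [("bar",402,408,.137),("bartop",402,385,.137),("pad",442,181,.118),("tubeT",524,70,.125),("tubeB",506,335,.125),("nut",399,368,.1)]:
    print(n,ray(c,((u+.5)*.7-.5,(v+.5)*.7-.5),z).round(4))
o=manip.get_obs(); print(o["ee_pos"],o["finger_gap"],(proj(c,[.478,.0261,.27])+.5)/.7-.5)
t=manip.camera_model("top")
for u in (570,600,632,665,695): print(u,ray(t,(200+(u+.5)/5.5-.5,190+(267.5)/5.5-.5),.137).round(4))
```

```text
bar [ 0.4866 -0.0611  0.137 ]
bartop [ 0.4846 -0.0422  0.137 ]
pad [0.4975 0.107  0.118 ]
tubeT [0.5409 0.1809 0.125 ]
tubeB [0.559  0.0009 0.125 ]
nut [ 0.4823 -0.0449  0.1   ]
[0.47757068 0.02731667 0.26889708] 0.3271361896310021 [402.33713259 375.33219073]
570 [ 0.4843 -0.0489  0.137 ]
600 [ 0.4848 -0.0646  0.137 ]
632 [ 0.4852 -0.0814  0.137 ]
665 [ 0.4857 -0.0986  0.137 ]
695 [ 0.4862 -0.1143  0.137 ]
```

Request:
carry_out(deltas=[{"delta_rot":[0,0,0],"travel":[0.004,-0.04,0],"jaw":0.1},{"delta_rot":[0,0,0],"travel":[0.008,-0.08,-0.01],"jaw":0.1},{"delta_rot":[0,0,0],"travel":[0.01,-0.109,-0.04],"jaw":0.1},{"delta_rot":[0,0,0],"travel":[0.01,-0.109,-0.075],"jaw":0.1},{"delta_rot":[0,0,0],"travel":[0.01,-0.109,-0.085],"jaw":0.1}])

```text
clock: 5.32
ee_pos: [0.4857, -0.0794, 0.1801]
eef_rot: [0.669, 0.743, -0.002, -0.004]
force: [0.1, 0.0, 0.6]
finger_gap: 0.452
finger_force: 0.0
```

Run:
```python
from h import *
import pickle
o=manip.get_obs(); print(o["clock"],o["ee_pos"],o["force"],o["finger_gap"])
cs=manip.camera_model("scene")
i=manip.get_image("scene")[165:285,195:345,::-1]
w=manip.get_image("wrist")[230:420,190:380,::-1]
i=cv2.resize(i,(500,400),interpolation=cv2.INTER_CUBIC); w=cv2.resize(w,(300,300))
out=np.zeros((400,800,3),np.uint8); out[:,:500]=i; out[:300,500:]=w
cv2.imwrite("pics/s3.png",out)
```

```text
5.325 [ 0.48567282 -0.07938433  0.18006619] [0.07433633 0.03258659 0.56230674] 0.45212173276549383
```

View pics/s3.png

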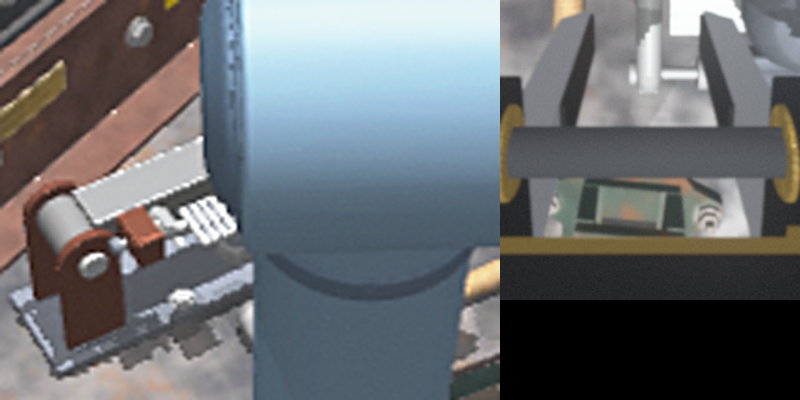

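In the wrist view the loop bar at column 648 sits midway between the fingertips at columns 580 and 712. I'll descend and grip.

Request:
carry_out(deltas=[{"delta_rot":[0,0,0],"travel":[0,0,-0.015],"jaw":0.1},{"delta_rot":[0,0,0],"travel":[0,0,-0.03],"jaw":0.1},{"delta_rot":[0,0,0],"travel":[0,0,-0.045],"jaw":0.1},{"delta_rot":[0,0,0],"travel":[0,0,-0.045],"jaw":0.1}], squeeze=40)

```text
clock: 5.92
ee_pos: [0.4869, -0.0802, 0.1376]
eef_rot: [0.669, 0.743, -0.001, -0.001]
force: [-0.6, 0.4, -0.1]
finger_gap: 0.453
finger_force: 0.0
```

Request:
carry_out(deltas=[{"delta_rot":[0,0,0],"travel":[0,0,0],"jaw":1},{"delta_rot":[0,0,0],"travel":[0,0,0],"jaw":1},{"delta_rot":[0,0,0],"travel":[0,0,0],"jaw":1},{"delta_rot":[0,0,0],"travel":[0,0,0],"jaw":1}])

```text
clock: 6.42
ee_pos: [0.4871, -0.0809, 0.1396]
eef_rot: [0.669, 0.743, -0.001, -0.001]
force: [-4.9, -1.6, 4.3]
finger_gap: 0.118
finger_force: 40.0
```

Request:
carry_out(deltas=[{"delta_rot":[0,0,0],"travel":[-0.007,-0.0008,0],"jaw":1},{"delta_rot":[0,0,0],"travel":[-0.014,-0.0015,0],"jaw":1},{"delta_rot":[0,0,0],"travel":[-0.021,-0.0023,0],"jaw":1},{"delta_rot":[0,0,0],"travel":[-0.027,-0.003,0],"jaw":1},{"delta_rot":[0,0,0],"travel":[-0.027,-0.003,0],"jaw":1}])

```text
clock: 7.05
ee_pos: [0.4623, -0.0834, 0.1397]
eef_rot: [0.669, 0.743, 0.002, 0.002]
force: [7.1, 1.3, -4.3]
finger_gap: 0.114
finger_force: 40.0
```

Request:
carry_out(deltas=[{"delta_rot":[0,0,0],"travel":[-0.002,0,0],"jaw":1},{"delta_rot":[0,0,0],"travel":[-0.004,-0.0004,0],"jaw":1},{"delta_rot":[0,0,0],"travel":[-0.004,-0.0004,0],"jaw":1}])

```text
clock: 7.42
ee_pos: [0.459, -0.0837, 0.1397]
eef_rot: [0.669, 0.743, 0.003, 0.003]
force: [10.6, 1.4, -6.2]
finger_gap: 0.114
finger_force: 40.0
```

Request:
carry_out(deltas=[{"delta_rot":[-0.0095,-0.001,0],"travel":[-0.0001,0.0011,0.0083],"jaw":1},{"delta_rot":[-0.019,-0.0021,0],"travel":[-0.0003,0.0024,0.0164],"jaw":1},{"delta_rot":[-0.0285,-0.0032,0],"travel":[-0.0004,0.004,0.0246],"jaw":1},{"delta_rot":[-0.038,-0.0042,0],"travel":[-0.0006,0.0058,0.0327],"jaw":1},{"delta_rot":[-0.0475,-0.0053,0],"travel":[-0.0009,0.0079,0.0407],"jaw":1}])

```text
clock: 8.05
ee_pos: [0.4582, -0.0756, 0.1803]
eef_rot: [0.667, 0.741, -0.047, 0.059]
force: [11.9, 2.3, -7.7]
finger_gap: 0.116
finger_force: 40.0
```

Request:
carry_out(deltas=[{"delta_rot":[-0.011,-0.0012,0],"travel":[-0.0003,0.003,0.0092],"jaw":1},{"delta_rot":[-0.022,-0.0024,0],"travel":[-0.0007,0.006,0.0184],"jaw":1},{"delta_rot":[-0.033,-0.0036,0],"travel":[-0.001,0.0093,0.0275],"jaw":1},{"delta_rot":[-0.0443,-0.0049,0],"travel":[-0.0014,0.0126,0.0366],"jaw":1},{"delta_rot":[-0.0443,-0.0049,0],"travel":[-0.0014,0.0126,0.0366],"jaw":1}])

```text
clock: 8.68
ee_pos: [0.4569, -0.0625, 0.217]
eef_rot: [0.661, 0.736, -0.093, 0.111]
force: [12.1, 1.6, -6.9]
finger_gap: 0.113
finger_force: 40.0
```

Request:
carry_out(deltas=[{"delta_rot":[0,0,0],"travel":[0,0,0],"jaw":1},{"delta_rot":[0,0,0],"travel":[0,0,0],"jaw":1},{"delta_rot":[0,0,0],"travel":[0,0,0],"jaw":1}])

```text
clock: 9.05
ee_pos: [0.4569, -0.0627, 0.2164]
eef_rot: [0.662, 0.736, -0.092, 0.11]
force: [12.9, 2.0, -7.8]
finger_gap: 0.114
finger_force: 40.0
```

Run:
```python
from h import *
o=manip.get_obs(); print(o["clock"],o["ee_pos"],o["eef_rot"],o["force"],o["finger_gap"],o["joint_vel"])
i=manip.get_image("top")[180:280,190:350,::-1]
w=manip.get_image("wrist")[:,:,::-1]
s=manip.get_image("scene")[150:290,190:350,::-1]
out=np.zeros((600,800,3),np.uint8); out[:250,:400]=cv2.resize(i,(400,250)); out[:300,400:]=cv2.resize(w,(400,300));out[250:600,:400]=cv2.resize(s,(400,350))
cv2.imwrite("pics/s4.png",out)
```

```text
9.05 [ 0.45691883 -0.06271333  0.21643941] [ 0.66176974  0.73577841 -0.09234625  0.11028652] [12.90806469  1.96444178 -7.78564487] 0.11350346842207656 [-0.00132772  0.00278201 -0.00095712  0.00129999 -0.00245647  0.00056947]
```

View pics/s4.png

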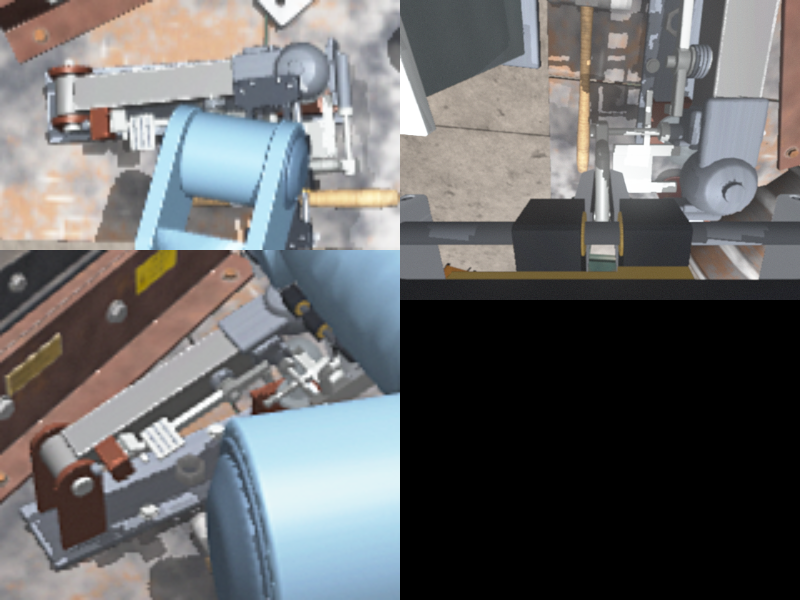

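The drawbar is raised: the tube slopes up to the dome in the scene part of the picture. The loop is gripped at about (600,165) in the wrist view, and the pad is still flat against its bar. The loop has risen 77 mm, which is about 0.29 rad.

```bash
python3 -c "
from workcell import manip
print(manip.job_done())"
```

```text
the job is handed in; nothing more can be done
None
```

I handed the job in with the lever caught down, the latch pulled out 28 mm to its stop, and the drawbar held still by the loop at about 0.29 rad (worked out from the 77 mm rise; 0.21 needed); the judge returned no verdict.

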